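Drift the clamp strap into line and bolt it

ROBOT

A 6-joint arm with a two-finger parallel gripper is mounted at the origin on the work surface. World frame = base frame: x ahead of the robot, y to its left, z up, the work surface at z = 0. Lengths are in m, angles in rad, forces in N, time in s.
With the tool pointing down it reaches from about 0.3 to 1 m from the base axis. Payload 5.1 kg.
Tool frame: the origin (TCP) lies at the very end of the fingers, on their centre line; the grasp point (between the pads) lies pinch_z behind it (pinch_z is the distance from the TCP to the grasp point, in m); z points along the fingers, y is the line along which they close (so a half turn about z gives the same grasp; the last joint's range is limited). The gripper opens to 95 mm and grips with 3 to 60 N. Pads are 20 mm wide; open, the fingers measure 119 mm over their backs; the gripper's body (75 mm by 180 mm) begins 59 mm behind the grasp point.
Start: joints at [-1.35, 0.124, 1.65, -0, 1.367, -0.083], TCP at [0.194, -0.62, 0.215] pointing down, gripper open.
Joint ranges: [-2.61, 2.61], [-1.02, 2.33], [0.03, 2.71], [-1.35, 4.49], [0.32, 2.68], [-2.91, 2.91]. Speed limits (rad/s): [2.57, 2.57, 3.14, 3.14, 3.14, 3.14].

INTERFACE

Orientations are given as a unit quaternion [x, y, z, w].
In Python, from bench import observe, read_camera, camera_params, hand_in, pinch_z gives the robot as it stands. The module is installed in compiled form; this text tells all that it offers.
- The arm moves only by the shell command python3 -m pendant 'ROWS' [FORCE]. ROWS is JSON, a list of rows, each a list of 7 numbers: the shift along the tool's x, y, z each as a share of 10 cm, from -1 to 1, then the turn, a rotation vector about the tool's x, y, z each as a share of 2 pi rad, from -1 to 1, then the closure, from 0 (fully open) to 1 (shut). A call has 1 to 10 rows; each row is the pose to reach, as a shift and turn from the pose commanded when the call began, along the tool's axes at that moment, turning the shorter way round; what a row does not reach only later rows make up. A row lasts 1/8 s, in which the tool goes at most 62.5 mm and 10.7 degrees, less where a joint would pass 70% of its speed; a pose out of reach is approached as far as the arm can. A call with a number of a shift or a turn outside -1 to 1 is refused whole. A call with a gripper value outside its range is refused whole. The fingers move at their own pace and stop on an object; FORCE is the grip in N (left out, the last holds). Time passes only in rows, so rows that repeat a pose let the fingers close. It gives the time, the measured TCP pose, the force, the opening and the grip force at its end, in the units of the state.
- observe(): the state, without advancing time (a new reading comes with each control period).
- read_camera(name): name is "side" or "top"; returns the picture (400x640x3 uint8, blue, green, red); there is no depth.
- camera_params(name): a dict with "intrinsics" (3x3 intrinsics, pixels), "world_to_cam" (4x4, takes a point from world to camera coordinates). Camera axes: x right, y up, looking along -z (the intrinsics and any distortion apply to the point x, -y, -z); pixel columns grow to the right and rows downward; lengths in m; the calibration is good to about 2 mm. A picture is of the moment at which its call begins. camera_params takes no time and is no camera call.
- hand_in(): hands the job in; it is judged then, once.
The state is a dict: "clock": time; "qpos": joint angles; "joint_vel": joint speeds; "joint_efforts": joint torques, N m; "ee_pos": TCP position; "eef_rot": TCP orientation; "force": force on the tool from outside, world axes, zero at the start; "moment": the same for the moment, N m; "finger_gap": finger opening in m; "finger_force": force on a finger pad.
Only numpy, scipy, OpenCV 4.12 (cv2) and the standard library are available. Lean on these libraries where they do the work, as an engineer would, in place of code of your own. Each camera call takes 0.05 s, during which the arm holds its last target. There are 200 camera calls.

TASK

The sliding strap of the carving clamp has been knocked along, so its bolt hole no longer lines up with the hole in the plate beneath. Work the tapered drift down through both holes until its collar sits on the strap, bringing them into line, then stand the drift back in the tool block and put the bolt through in its place, fully home with its flange on the strap. Go gently, by feel, never ramming the strap, and leave the mallet, the carved figure and the tin where they stand.

Things in the scene. Friction and masses are not known exactly. Their poses are not given: they have to be found in the camera images.
- strap: Flat bright steel bar, 64 wide (x) x 190 long (y) x 10 mm thick, lying level on a dark steel plate of the clamp stand; a 16 mm through hole in its middle. Origin: hole centre at the bar's UNDERSIDE, 54 mm above the bench. z up. It slides only along its y, stiffly (friction about 7 N, no spring, stays where left).
- strap_hole (a point): On the hole's axis, level with the two thin brass wear strips (2 mm high) beside it, 66 mm above the bench; collar and flange rest on these. The fixed plate beneath the bar is 12 mm thick, open below. Its own 16 mm through hole is NOT measured: it lies 6 to 9 mm from this one along the bar's y, either towards +y or -y, its edge seen through this hole.
- strap_jaw (a point): Top centre of the wooden jaw (14 mm thick, 24 mm tall) on the bar's +y end, 88 mm along +y from the hole, 88 mm above the bench. It faces a pale carved blank and back stop fixed on the stand, about 45 to 100 mm further along +y, up to 90 mm above the bench.
- block: Fixed dark wooden tool block, 70 (x) x 160 (y) x 60 mm tall, origin at the centre of its underside, z up. Two equal upright through holes of 17 mm diameter at y = -42 and +42 mm, x = 0; drift and bolt start standing in them, in either order.
- drift: Loose tapered steel drift, 105 mm long, 0.15 to 0.3 kg; origin at its tip, z up along its axis. From the tip: cone 4 to 15 mm diameter over z = 0 to 34 mm, 15 mm shank to z = 56, brass collar of 28 mm diameter to z = 61, square red handle 22 x 22 mm (sides along x and y) to z = 105. Starts upright in the block, tip 4 mm above the bench. When home, tip 44 mm below strap.
- bolt: Loose steel bolt, 66 mm long, 0.14 to 0.28 kg; origin at its foot, z up to the head. 14 mm shank z = 0 to 34 mm, its lowest 4 mm tapering to 9 mm; flange of 28 mm diameter to z = 38; square dark head 22 x 22 mm (sides along x and y) to z = 66. Starts upright in the block's other hole, flange on its top. When home, its foot is 22 mm below strap.
- mallet: Bystander: round wooden carver's mallet standing on its head, 84 mm wide, 235 mm tall, origin at the centre of its underside.
- figure: Bystander: small turned pale wooden figure, 60 mm wide, 120 mm tall, origin at the centre of its underside.
- tin: Bystander: tin of finishing oil, 72 mm wide, 85 mm tall, origin at the centre of its underside.
Not all that is in view belongs to the job. Leave any red or yellow look-alike of the bolt alone.

How it is judged:
On the way:
1. the drift stands down through both holes, its collar within 4 mm of the strap (z of drift in the frame of strap below -0.04 m and horizontal distance between drift and strap below 0.004 m and angle between drift's own z axis and vertical below 0.08 rad), for 0.2 s.
At the end, for the whole second after the job is handed in: Bolt upright (0.08 rad) through strap and plate, flange within 2.5 mm of the strap, foot within 4 mm of the hole axis; drift upright (0.12 rad) in a hole of the block, collar within 4 mm of its top; both released and at rest (z of bolt in the frame of strap below -0.0195 m and horizontal distance between bolt and strap below 0.004 m and angle between bolt's own z axis and vertical below 0.08 rad and z of drift in the frame of block below 0.008 m and horizontal distance between drift and block below 0.06 m and angle between drift's own z axis and vertical below 0.12 rad and linear speed of each of bolt, drift below 0.02 m/s and angular speed of each of bolt, drift below 0.1 rad/s); the robot touches nothing.
It fails at once if the mallet is moved more than 20 mm or tipped over (distance of mallet from where it was at the start of the episode above 0.02 m or angle between mallet's own z axis and vertical above 0.5 rad).
It fails at once if the figure is moved more than 20 mm or tipped over (distance of figure from where it was at the start of the episode above 0.02 m or angle between figure's own z axis and vertical above 0.5 rad).
It fails at once if the tin is moved more than 20 mm or tipped over (distance of tin from where it was at the start of the episode above 0.02 m or angle between tin's own z axis and vertical above 0.5 rad).
It fails at once if anything presses on the sliding strap with more than 90 N (contact force between strap and anything else above 90 N).
It also fails if it takes over 72 s, if anything falls off the work surface, if the arm or the gripper's body presses on something with over 40 N, if the wrist force passes 120 N, or if a joint passes its speed limit or range.

## Working session

There is one attempt and no reset: what is moved stays moved. The work goes in short steps, Python scripts to look and compute and a shell command to move; the robot and the scene stay as the last step left them, time stands still between calls to the robot, and variables do not carry over. Pictures are saved under pics/ and viewed, at most 10 in all, crops included, and the job is handed in when it is done.

```bash
mkdir -p pics; python3 - <<'E'
from bench import *
import cv2,numpy as np
for n in("top","side"):
    cv2.imwrite(f"pics/{n}0.png",read_camera(n)); p=camera_params(n); print(n,np.round(p["intrinsics"],1).tolist(),np.round(p["world_to_cam"],3).tolist(),p.keys())
print(observe(),pinch_z)
E
```

```text
top [[431.0, 0.0, 314.6], [0.0, 431.0, 198.9], [0.0, 0.0, 1.0]] [[-0.027, -0.999, 0.022, -0.076], [0.995, -0.025, 0.096, -0.587], [-0.095, 0.025, 0.995, -1.198], [0.0, 0.0, 0.0, 1.0]] dict_keys(['intrinsics', 'world_to_cam'])
side [[459.5, 0.0, 323.4], [0.0, 459.5, 203.3], [0.0, 0.0, 1.0]] [[-0.924, -0.382, -0.016, 0.518], [0.213, -0.549, 0.808, -0.221], [-0.317, 0.744, 0.588, -1.022], [0.0, 0.0, 0.0, 1.0]] dict_keys(['intrinsics', 'world_to_cam'])
{'clock': 0.1, 'qpos': array([-1.34960978e+00,  1.24454896e-01,  1.65152923e+00, -1.44070741e-05,
        1.36747665e+00, -8.26026434e-02]), 'joint_vel': array([ 3.60374788e-04, -6.04774462e-04, -2.99423195e-03, -1.32686069e-03,
       -2.38394409e-05,  1.41878803e-04]), 'joint_efforts': array([ 2.81862285e-04, -4.18881905e+01, -3.61096609e+01,  7.75747444e-02,
        4.61070018e-02, -6.95574499e-05]), 'ee_pos': array([ 0.19428037, -0.6196864 ,  0.21350509]), 'eef_rot': array([ 9.88485527e-01,  1.51312562e-01, -7.17081685e-05, -9.31333620e-04]), 'force': array([-0.11928067, -0.43286238,  0.2857332 ]), 'moment': array([ 0.06510421, -0.00055745, -0.01889993]), 'finger_force': 0.0, 'finger_gap': 0.09548303073297382} 0.0188
```

View pics/top0.png

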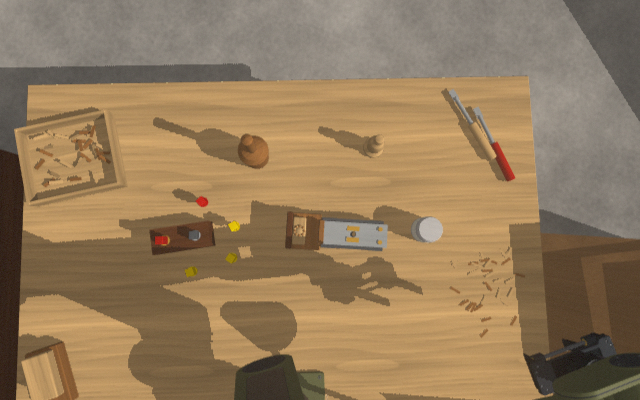

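View pics/side0.png

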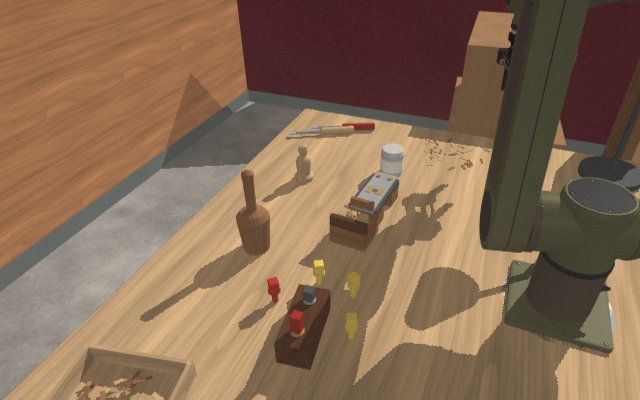

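The top view (image up = +x, left = +y) shows the block around (183,237), with the drift's red head at (161,240) and the bolt's dark head at (194,234). The strap hole is at about (353,234), the tin at (428,229), the mallet at (253,150) and the figure at (374,146). The side view shows the same objects, with the drift at (296,322) and the bolt at (309,295). I'll enlarge them next.

```bash
python3 - <<'E'
import cv2,numpy as np
def crop(n,x,y,w,h,s):
    return cv2.resize(cv2.imread(f"pics/{n}0.png")[y:y+h,x:x+w],None,fx=s,fy=s,interpolation=cv2.INTER_CUBIC)
# montage 800x600 : each 400x300 (80x60 x5) 
a=crop("top",145,205,80,60,5);b=crop("top",313,205,80,60,5)
c=crop("side",270,275,80,60,5);d=crop("side",340,160,80,60,5)
cv2.imwrite("pics/m1.png",np.vstack([np.hstack([a,b]),np.hstack([c,d])]))
b=crop("top",338,222,30,24,25);d=crop("side",362,178,30,24,25)
cv2.imwrite("pics/m2.png",np.vstack([cv2.resize(b,(400,300)),cv2.resize(d,(400,300))]))
E
```

```text
(no output)
```

View pics/m1.png

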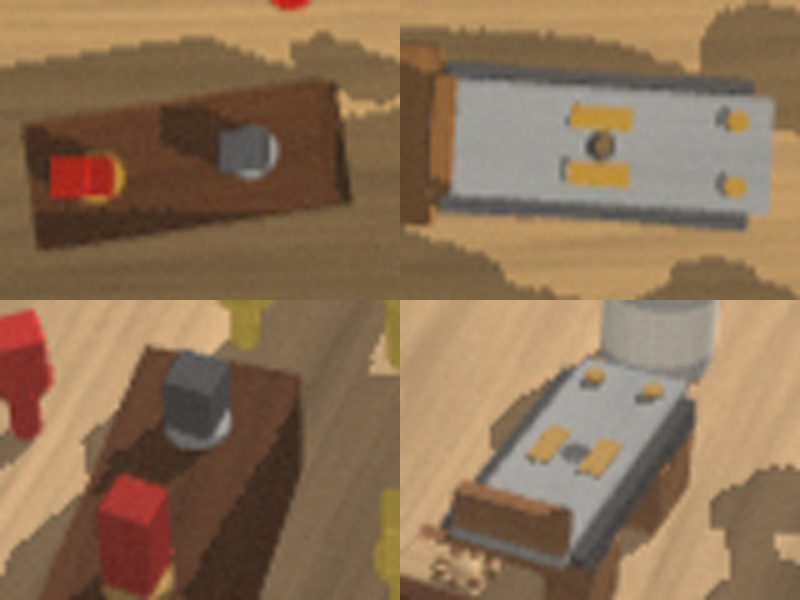

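View pics/m2.png

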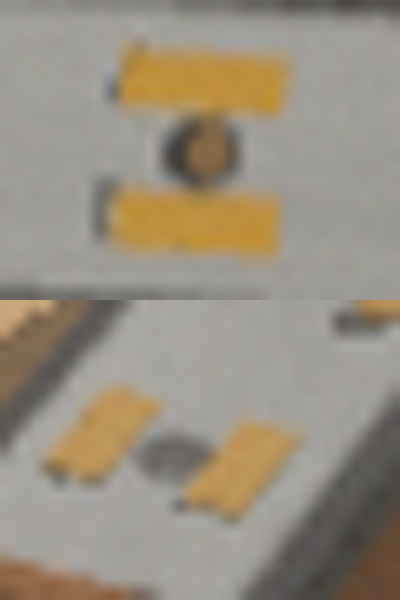

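The hole shows at (353.1,234.3) in the top view and (375.2,190.5) in the side view. The bright gap lies towards the right of the hole (−y). Drift and bolt head-top centres can be read in both crops. Next I triangulate and check the offset by modelling.

```bash
cat > h.py <<'E'
from bench import *
import cv2,numpy as np
P={}
for n in("top","side"):
    c=camera_params(n); D=np.diag([1,-1,-1,1.]); P[n]=(c["intrinsics"]@(D@c["world_to_cam"])[:3],c)
def proj(n,p):
    q=P[n][0]@np.append(p,1); return q[:2]/q[2]
def tri(a,b):
    X=cv2.triangulatePoints(P["top"][0],P["side"][0],np.array(a,float),np.array(b,float)).ravel(); X=X[:3]/X[3]
    return X,np.r_[proj("top",X)-a,proj("side",X)-b]
def plane(n,uv,z):
    M=P[n][0]; H=M[:,[0,1,3]].copy(); H[:,2]+=M[:,2]*z
    q=np.linalg.solve(H,[*uv,1]); return q[:2]/q[2]
def cam(n):
    w=P[n][1]["world_to_cam"]; return -w[:3,:3].T@w[:3,3]
E
python3 - <<'E'
from h import *
np.set_printoptions(precision=4,suppress=True)
T=lambda x,y:(145+x/5-.4,205+y/5-.4); S=lambda x,y:(270+x/5-.4,275+y/5-.4)
B=lambda x,y:(313+x/5-.4,205+y/5-.4); D=lambda x,y:(340+x/5-.4,160+y/5-.4)
print("cams",cam("top"),cam("side"))
for nm,a,b,z in [("drift",T(70,177),S(137,196),.109),("bolt",T(244,150),S(197,70),.092),("hole",B(201,146),D(176,152),.064)]:
    X,r=tri(a,b); print(nm,X,r,"planes",plane("top",a,z),plane("side",b,z))
for p,q in [((55,82),(373,98)),((45,197),(370,212)),((373,98),(370,212))]:
    a,b=plane("top",B(*p),.064),plane("top",B(*q),.064); d=a-b; print("strap edge",a,b,np.degrees(np.arctan2(d[1],d[0])),np.hypot(*d))
for p,q in [((23,125),(320,82)),((38,216),(335,205)),((23,125),(36,218))]:
    a,b=plane("top",T(*p),.06),plane("top",T(*q),.06); d=a-b; print("block edge",a,b,np.degrees(np.arctan2(d[1],d[0])),np.hypot(*d))
# lens sim
h=plane("top",B(201,146),.064); c=cam("top"); ang=np.arctan2(*(plane("top",B(50,140),.064)-plane("top",B(371,155),.064))[::-1])
u=np.array([np.cos(ang),np.sin(ang)]); print("ydir",u,ang)
g=np.mgrid[-9:9.01:.25,-9:9.01:.25].reshape(2,-1).T/1000
for off in(-9,-7.5,-6,6,7.5,9):
    pts=np.c_[h+g,np.full(len(g),.064)]; ok=np.hypot(*g.T)<.008
    for z,o in((.054,0),(.054,off/1e3),(.042,off/1e3)):
        q=pts+(c-pts)*((z-.064)/(c[2]-.064)); ok&=np.hypot(*(q[:,:2]-h-o*u).T)<.008
    w=np.array([proj("top",p) for p in pts[ok]])
    print(off,w.mean(0)-proj("top",[*h,.064]),np.ptp(w,axis=0)) if ok.any() else print(off,"none")
E
```

```text
cams [ 0.4679 -0.0606  1.2498] [0.2017 0.8365 0.7884]
drift [0.4795 0.3224 0.1069] [-0.0615 -0.1576  0.2043  0.0228] planes [0.4791 0.3215] [0.479  0.3241]
bolt [0.4923 0.2373 0.0866] [-0.1637 -0.428   0.518   0.0521] planes [0.4911 0.2355] [0.4911 0.2422]
hole [ 0.4831 -0.1928  0.0613] [-0.1078 -0.3371  0.3067  0.0113] planes [ 0.4821 -0.1927] [ 0.4829 -0.1887]
strap edge [ 0.5194 -0.1135] [ 0.506  -0.2888] 85.62510552681434 0.17582251558236223
strap edge [ 0.4566 -0.1061] [ 0.4435 -0.2844] 85.80787816411289 0.17873836921831615
strap edge [ 0.506  -0.2888] [ 0.4435 -0.2844] -3.9961675968161647 0.06258977791070248
block edge [0.5085 0.3636] [0.5278 0.2022] 96.80782855730672 0.16258187740762958
block edge [0.4589 0.3551] [0.4604 0.1943] 90.55139975504065 0.1607878931789039
block edge [0.5085 0.3636] [0.4578 0.3561] 8.39355302388403 0.05125929430510537
ydir [0.0732 0.9973] 1.4975315694262212
-9 [1.2199 0.1302] [2.4681 4.6614]
-7.5 [0.9499 0.1237] [3.0122 5.0288]
-6 [0.6787 0.1066] [3.5565 5.2162]
6 [-1.5277  0.0118] [2.6626 4.8394]
7.5 [-1.793  -0.0038] [2.1184 4.4746]
9 [-2.06   -0.0197] [1.5773 4.0185]
```

The plate hole lies towards −y by about 6.5–7 mm. The drift is at about (0.479,0.323), the bolt at (0.4915,0.238) and the hole at (0.483,−0.192). The block is yawed +8.4° and the strap −4.3°. I'll turn the tool to the block's yaw and travel above the drift.

```bash
p="python3 -m pendant"; 
$p '[[0,0,0,0,0,0.0247,0],[0,0,0,0,0,0.0247,0]]' 
for i in 1 2 3 4 5 6 7 8; do python3 -m pendant '[[0.235,-0.5,0,0,0,0,0],[0.47,-1,0,0,0,0,0],[0.47,-1,0,0,0,0,0]]' | tail -c 600 > /tmp/o; done; cat /tmp/o; python3 -c "
from h import *
s=observe();print(s['clock'],s['ee_pos'],s['eef_rot'],s['force'],s['qpos'])"
```

```text
clock: 0.35
ee_pos: [0.1943, -0.6199, 0.214]
eef_rot: [0.997, 0.075, -0.0, -0.001]
force: [-0.4, 0.9, 0.2]
finger_gap: 0.0951
finger_force: 0.0
clock: 3.35
ee_pos: [0.4498, 0.2257, 0.2142]
eef_rot: [0.997, 0.074, -0.0, 0.001]
force: [-0.4, -0.8, 0.0]
finger_gap: 0.0951
finger_force: 0.0
3.35 [0.44978411 0.22565647 0.21424125] [ 9.97241742e-01  7.42184558e-02 -3.88142599e-04  6.15753951e-04] [-0.38133963 -0.83320149  0.00785248] [ 3.58851909e-01 -2.06556222e-01  1.97097350e+00 -9.82194638e-04
  1.37826626e+00  1.78126313e+00]
```

```bash
python3 -m pendant '[[0.22,-0.46,0.3,0,0,0,0.4],[0.436,-0.92,0.55,0,0,0,0.4],[0.436,-0.92,0.55,0,0,0,0.4],[0.436,-0.92,0.55,0,0,0,0.4]]'; python3 - <<'E'
from h import *
a=read_camera("top")[190:290,110:240];b=read_camera("side")[240:360,240:370]
f=lambda i,w,h:cv2.resize(i,(w,h),interpolation=cv2.INTER_CUBIC)
cv2.imwrite("pics/g1.png",np.hstack([f(a,400,308),f(b[:100],400,308)]))
E
```

```text
clock: 3.85
ee_pos: [0.4785, 0.3214, 0.1598]
eef_rot: [0.997, 0.073, 0.0, 0.001]
force: [0.8, 0.2, -0.1]
finger_gap: 0.0608
finger_force: 0.0
```

View pics/g1.png

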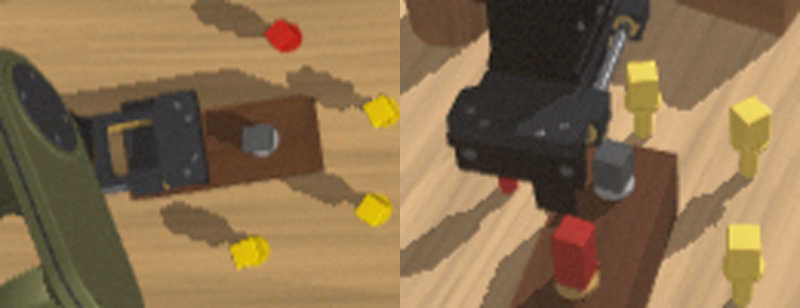

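```bash
python3 - <<'E'
from h import *
s=observe();e=s['ee_pos'];print(e)
for d in(-.036,0,.036):
    for n in("top","side"):
        u=proj(n,e+d*np.array([.146,-.989,0]));o=(110,190) if n=="top" else (240,240)
        print(d,n,u,(u-o)*400/130+((400,0) if n=="side" else (0,0)))
E
```

```text
[0.47855178 0.32204571 0.16115272]
-0.036 top [136.88610281 242.70689462] [ 82.72647019 162.17506038]
-0.036 side [290.40348675 308.87750512] [555.08765153 211.93078499]
0 top [151.32660914 240.19813317] [127.15879736 154.45579437]
0 side [296.2877556  294.02867577] [573.19309415 166.24207928]
0.036 top [165.72989309 237.69583839] [171.47659411 146.75642583]
0.036 side [301.79028732 280.14315205] [590.123961   123.51739094]
```

The +y fingertip projects to (555,212) and appears at (557,207), so the calibration is consistent. The red handle is centred below it. Descend and grip.

```bash
python3 -m pendant '[[0,0,0.3,0,0,0,0.4],[0,0,0.6,0,0,0,0.4],[0,0,0.8,0,0,0,0.4],[0,0,0.88,0,0,0,0.4],[0,0,0.88,0,0,0,0.4]]' && python3 -m pendant '[[0,0,0,0,0,0,0.8],[0,0,0,0,0,0,0.85],[0,0,0,0,0,0,0.9],[0,0,0,0,0,0,1],[0,0,0,0,0,0,1],[0,0,0,0,0,0,1]]' 40
```

```text
clock: 4.58
ee_pos: [0.4776, 0.3238, 0.072]
eef_rot: [0.997, 0.074, 0.0, -0.0]
force: [-0.2, 0.5, -0.1]
finger_gap: 0.0571
finger_force: 0.0
clock: 5.32
ee_pos: [0.4775, 0.3242, 0.0719]
eef_rot: [0.997, 0.074, 0.0, -0.0]
force: [0.9, 0.2, 1.8]
finger_gap: 0.023
finger_force: 38.4
```

```bash
python3 -m pendant '[[0,0,-0.2,0,0,0,1],[0,0,-0.6,0,0,0,1],[0,0,-1,0,0,0,1],[0,0,-1,0,0,0,1]]'
for i in 1 2 3 4; do python3 -m pendant '[[-0.07,0.5,-0.05,0,0,0,1],[-0.14,1,-0.1,0,0,0,1],[-0.14,1,-0.1,0,0,0,1]]' >/tmp/o; done; cat /tmp/o;  python3 -m pendant '[[-0.06,0.5,0,0,0,0,1],[-0.12,0.95,0,0,0,0,1],[-0.14,1,0,0,0,0,1],[-0.14,1,0,0,0,0,1],[-0.14,1,0,0,0,0,1]]'
```

```text
clock: 5.82
ee_pos: [0.4796, 0.3254, 0.1771]
eef_rot: [0.997, 0.074, 0.004, -0.002]
force: [-0.3, -0.1, -1.5]
finger_gap: 0.0217
finger_force: 40.0
clock: 7.32
ee_pos: [0.4815, -0.0804, 0.2113]
eef_rot: [0.997, 0.073, -0.0, -0.0]
force: [0.4, -0.0, -1.1]
finger_gap: 0.0218
finger_force: 40.0
clock: 7.95
ee_pos: [0.4823, -0.1789, 0.2113]
eef_rot: [0.997, 0.075, -0.0, -0.0]
force: [-0.4, 0.1, -2.2]
finger_gap: 0.0217
finger_force: 40.0
```

```bash
python3 -m pendant '[[-0.03,0.19,0.3,0,0,0,1],[-0.03,0.19,0.6,0,0,0,1],[-0.03,0.19,0.65,0,0,0,1],[-0.03,0.19,0.65,0,0,0,1],[-0.03,0.19,0.65,0,0,0,1]]'; python3 - <<'E'
from h import *
for i in range(3): print(observe()['ee_pos']); read_camera("top")
e=observe()['ee_pos'];print(proj("side",e-[0,0,.068]),proj("top",e-[0,0,.068]))
a=read_camera("top")[200:260,310:390];b=read_camera("side")[155:215,335:415]
f=lambda i:cv2.resize(i,(400,300),interpolation=cv2.INTER_CUBIC)
cv2.imwrite("pics/g2.png",np.hstack([f(a),cv2.resize(b[15:45,20:60],(400,300),interpolation=cv2.INTER_CUBIC)]))
E
```

```text
clock: 8.57
ee_pos: [0.483, -0.2001, 0.1484]
eef_rot: [0.997, 0.075, 0.001, 0.001]
force: [0.3, 0.4, -1.8]
finger_gap: 0.0219
finger_force: 40.0
[ 0.483032   -0.20006035  0.14844829]
[ 0.48296122 -0.20017716  0.14840831]
[ 0.48284076 -0.20022695  0.14822619]
[376.39462136 183.07553007] [356.21251011 233.43719368]
```

View pics/g2.png

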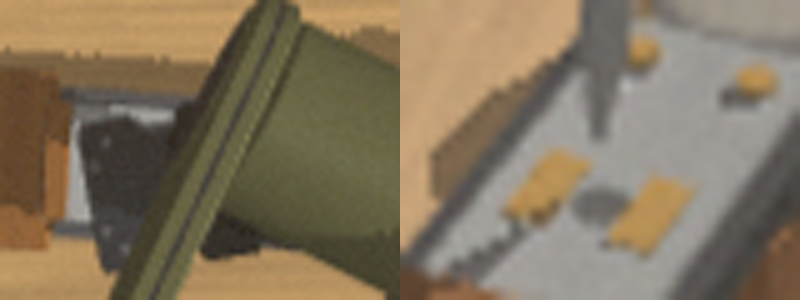

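The side crop shows the tip at (374.4,183.4) px and the hole, midway between the brass strips, at (374.6,189.9). The top view is blocked by the arm. Comparing the two within this one camera gives the relative offset.

```bash
python3 - <<'E'
from h import *
e=observe()['ee_pos'];zt=e[2]-.068
t=plane("side",(374.4,183.4),zt);h=plane("side",(374.6,189.9),.0650)
u=np.array([.075,.997]);R=np.array([[.989,.146],[.146,-.989]])
print("tip",t,"hole",h,"tip-hole",t-h,"e-tip",e[:2]-t)
g=h-.007*u-t
print("move world",g,"tool xy",R@g)
# vertical check of shank line
print(proj("side",[*t,zt]),proj("side",[*t,zt+.03]))
E
```

```text
tip [ 0.48755574 -0.19748994] hole [ 0.48313574 -0.18755221] tip-hole [ 0.00441999 -0.00993773] e-tip [-0.00521841 -0.00270222]
move world [-0.00494499  0.00295873] tool xy [-0.00445862 -0.00364816]
[374.4 183.4] [374.94026946 174.27131124]
```

The tip must enter the overlap of the two holes, about −3.5 mm from the strap hole. I'll shift there and feel downwards in small steps.

```bash
python3 -m pendant '[[-0.027,-0.056,0,0,0,0,1],[-0.027,-0.056,0.08,0,0,0,1],[-0.027,-0.056,0.12,0,0,0,1],[-0.027,-0.056,0.12,0,0,0,1]]'
for i in 1 2; do python3 -m pendant '[[0,0,0.02,0,0,0,1],[0,0,0.03,0,0,0,1],[0,0,0.03,0,0,0,1]]'; done
python3 - <<'E'
from h import *
print(observe()['ee_pos'])
b=read_camera("side")[170:200,355:395]
cv2.imwrite("pics/g3.png",cv2.resize(b,(800,600),interpolation=cv2.INTER_CUBIC))
E
```

```text
clock: 9.32
ee_pos: [0.478, -0.1947, 0.1338]
eef_rot: [0.997, 0.074, -0.001, -0.0]
force: [-1.1, -0.1, -1.6]
finger_gap: 0.0219
finger_force: 40.0
clock: 9.7
ee_pos: [0.4785, -0.1949, 0.1316]
eef_rot: [0.997, 0.074, -0.0, -0.0]
force: [0.3, 0.7, -1.2]
finger_gap: 0.0218
finger_force: 40.0
clock: 10.07
ee_pos: [0.4784, -0.1949, 0.1285]
eef_rot: [0.997, 0.074, -0.0, -0.0]
force: [-0.1, -0.1, -1.4]
finger_gap: 0.0218
finger_force: 40.0
[ 0.47837381 -0.19485791  0.12850407]
```

View pics/g3.png

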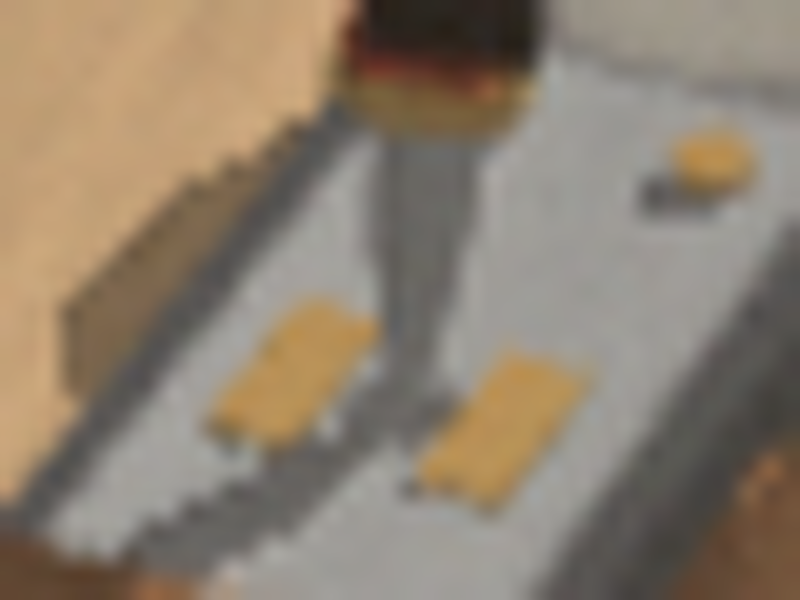

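The tip is inside the strap hole with no contact force (weight only); the cone enters at about (412,395) with the hole centre near (403,400). Continue downwards.

```bash
for i in 1 2 3 4; do python3 -m pendant '[[0,0,0.02,0,0,0,1],[0,0,0.03,0,0,0,1],[0,0,0.03,0,0,0,1]]' | grep -E "ee_pos|^force"; done
```

```text
ee_pos: [0.4784, -0.1948, 0.1255]
force: [0.1, -0.3, -1.2]
ee_pos: [0.4784, -0.1948, 0.1225]
force: [0.2, 0.9, -1.6]
ee_pos: [0.4784, -0.1949, 0.1195]
force: [-0.3, -0.4, -2.0]
ee_pos: [0.4784, -0.1948, 0.1165]
force: [0.1, 0.7, -0.4]
```

```bash
for i in 1 2 3; do python3 -m pendant '[[0,0,0.02,0,0,0,1],[0,0,0.03,0,0,0,1],[0,0,0.03,0,0,0,1]]' | grep -E "ee_pos|^force"; done
```

```text
ee_pos: [0.4784, -0.1948, 0.1135]
force: [0.1, -0.5, -2.0]
ee_pos: [0.4785, -0.1946, 0.1106]
force: [0.4, 1.5, -1.0]
ee_pos: [0.4787, -0.1945, 0.1079]
force: [-0.6, 5.0, 2.9]
```

Contact: about 5 N towards +y, so the cone bears on the strap's −y rim, as wanted. I'll ease −y along the strap while going down.

```bash
for i in 1 2; do python3 -m pendant '[[-0.002,0.01,0.0,0,0,0,1],[-0.002,0.01,0.02,0,0,0,1],[-0.002,0.01,0.02,0,0,0,1]]' | grep -E "ee_pos|rot|^force"; done
```

```text
ee_pos: [0.4788, -0.1949, 0.1059]
eef_rot: [0.997, 0.074, 0.0, -0.001]
force: [0.7, 6.0, 2.2]
ee_pos: [0.4787, -0.1959, 0.1039]
eef_rot: [0.997, 0.074, 0.0, -0.001]
force: [0.9, 7.1, 1.9]
```

```bash
for i in 1 2 3; do python3 -m pendant '[[-0.002,0.01,0.0,0,0,0,1],[-0.002,0.01,0.02,0,0,0,1],[-0.002,0.01,0.02,0,0,0,1]]' | grep -E "ee_pos|^force"; done
```

```text
ee_pos: [0.4786, -0.197, 0.1019]
force: [0.8, 6.0, 3.3]
ee_pos: [0.4786, -0.198, 0.0999]
force: [0.7, 7.0, 2.8]
ee_pos: [0.4785, -0.199, 0.0977]
force: [0.9, 6.7, 2.2]
```

```bash
for i in 1 2 3; do python3 -m pendant '[[0,0,0.015,0,0,0,1],[0,0,0.03,0,0,0,1],[0,0,0.03,0,0,0,1]]' | grep -E "ee_pos|^force"; done
```

```text
ee_pos: [0.4784, -0.1989, 0.0945]
force: [1.1, 6.8, 0.9]
ee_pos: [0.4785, -0.1989, 0.0916]
force: [0.6, 6.3, 1.8]
ee_pos: [0.4785, -0.199, 0.0886]
force: [1.3, 6.5, 1.4]
```

```bash
for i in 1 2 3; do python3 -m pendant '[[0,0,0.015,0,0,0,1],[0,0,0.03,0,0,0,1],[0,0,0.03,0,0,0,1]]' | grep -E "ee_pos|^force"; done
```

```text
ee_pos: [0.4785, -0.1989, 0.0856]
force: [1.7, 6.6, 1.6]
ee_pos: [0.4786, -0.1989, 0.0827]
force: [1.4, 6.8, 2.2]
ee_pos: [0.4786, -0.1989, 0.0797]
force: [1.4, 6.9, 2.2]
```

```bash
for i in 1 2; do python3 -m pendant '[[0,0,0.01,0,0,0,1],[0,0,0.01,0,0,0,1],[0,0,0.01,0,0,0,1]]' | grep -E "ee_pos|^force|rot"; done
```

```text
ee_pos: [0.4786, -0.1989, 0.0788]
eef_rot: [0.997, 0.074, 0.0, -0.001]
force: [1.6, 8.6, 2.1]
ee_pos: [0.4787, -0.1989, 0.0783]
eef_rot: [0.997, 0.074, 0.0, -0.001]
force: [-0.1, 9.5, 5.6]
```

Collar is down on the strap: stopped at 0.0783 with the force rising. Ease off sideways, hold, then lift straight out.

```bash
python3 -m pendant '[[0.001,-0.005,0,0,0,0,1],[0.001,-0.005,0,0,0,0,1],[0.001,-0.005,0,0,0,0,1]]' | grep -E "clock|ee_pos|^force|rot"; python3 -m pendant '[[0,0,-0.1,0,0,0,1],[0,0,-0.25,0,0,0,1],[0,0,-0.4,0,0,0,1],[0,0,-0.55,0,0,0,1],[0,0,-0.7,0,0,0,1],[0,0,-1,0,0,0,1],[0,0,-1,0,0,0,1]]'| grep -E "ee_pos|^force|rot";python3 -m pendant '[[0,0,-0.3,0,0,0,1],[0,0,-0.3,0,0,0,1]]'| grep -E "ee_pos|^force|rot"
```

```text
clock: 18.0
ee_pos: [0.4787, -0.1989, 0.0783]
eef_rot: [0.997, 0.074, 0.0, -0.001]
force: [-0.1, 7.2, 4.6]
ee_pos: [0.48, -0.2006, 0.1811]
eef_rot: [0.997, 0.074, 0.003, 0.002]
force: [0.0, 0.2, -1.7]
ee_pos: [0.4792, -0.2001, 0.2091]
eef_rot: [0.997, 0.074, 0.002, 0.001]
force: [0.4, -0.2, -1.8]
```

```bash

for i in 1 2 3 4 5; do python3 -m pendant '[[0.075,-0.5,0,0,0,0,1],[0.15,-1,0,0,0,0,1],[0.15,-1,0,0,0,0,1]]' >/tmp/o; done; python3 -m pendant '[[0,-0.15,0,0,0,0,1],[0,-0.19,0,0,0,0,1],[0,-0.19,0,0,0,0,1],[0,-0.19,0,0,0,0,1],[0,-0.19,0,0,0,0,1]]'
```

```text
clock: 21.62
ee_pos: [0.4757, 0.3246, 0.2078]
eef_rot: [0.997, 0.074, 0.0, 0.0]
force: [0.5, 0.1, -2.1]
finger_gap: 0.0219
finger_force: 40.0
```

```bash
python3 -m pendant '[[0.018,0.006,0.3,0,0,0,1],[0.018,0.006,0.6,0,0,0,1],[0.018,0.006,0.7,0,0,0,1],[0.018,0.006,0.7,0,0,0,1],[0.018,0.006,0.7,0,0,0,1]]'| grep -E "ee_pos|^force|rot"
for i in 1 2; do python3 -m pendant '[[0,0,0.05,0,0,0,1],[0,0,0.09,0,0,0,1],[0,0,0.1,0,0,0,1]]'| grep -E "ee_pos|^force"; done
```

```text
ee_pos: [0.4784, 0.3251, 0.1393]
eef_rot: [0.997, 0.074, 0.001, -0.001]
force: [0.1, -0.1, -1.5]
ee_pos: [0.4772, 0.3245, 0.1273]
force: [0.0, -0.0, -2.4]
ee_pos: [0.4772, 0.3244, 0.117]
force: [0.5, -0.3, -1.7]
```

```bash
for i in 1 2; do python3 -m pendant '[[0,0,0.05,0,0,0,1],[0,0,0.1,0,0,0,1],[0,0,0.15,0,0,0,1],[0,0,0.15,0,0,0,1]]'| grep -E "ee_pos|^force"; done;  python3 -m pendant '[[0,0,0.05,0,0,0,1],[0,0,0.1,0,0,0,1],[0,0,0.11,0,0,0,1],[0,0,0.11,0,0,0,1]]'| grep -E "ee_pos|^force"
```

```text
ee_pos: [0.477, 0.3243, 0.1019]
force: [0.5, -0.4, -2.2]
ee_pos: [0.4771, 0.3244, 0.0869]
force: [-0.2, -0.1, -1.4]
ee_pos: [0.4772, 0.3245, 0.0762]
force: [-1.2, -0.8, -2.9]
```

```bash
python3 -m pendant '[[0,0,0.02,0,0,0,1],[0,0,0.04,0,0,0,1],[0,0,0.04,0,0,0,1]]'| grep -E "ee_pos|^force"
python3 -m pendant '[[0,0,0,0,0,0,0.6],[0,0,0,0,0,0,0.45],[0,0,0,0,0,0,0.4],[0,0,0,0,0,0,0.4],[0,0,-0.4,0,0,0,0.4],[0,0,-0.8,0,0,0,0.4],[0,0,-0.8,0,0,0,0.4],[0,0,-0.8,0,0,0,0.4]]'
```

```text
ee_pos: [0.4773, 0.3245, 0.0724]
force: [-2.1, -2.6, -0.8]
clock: 25.88
ee_pos: [0.4771, 0.3244, 0.1521]
eef_rot: [0.997, 0.074, -0.0, 0.0]
force: [0.1, 1.1, -0.6]
finger_gap: 0.0571
finger_force: 0.0
```

```bash
python3 -m pendant '[[0,0.4,0,0,0,0,0.4],[0,0.8,0,0,0,0,0.4],[0,0.84,0,0,0,0,0.4],[0,0.84,0,0,0,0,0.4],[0,0.84,0,0,0,0,0.4]]'; python3 - <<'E'
from h import *
cv2.imwrite("pics/g4.png",np.hstack([cv2.resize(read_camera("side")[260:350,250:340],(400,400),interpolation=cv2.INTER_CUBIC),cv2.resize(read_camera("top")[190:280,130:220],(400,400),interpolation=cv2.INTER_CUBIC)]))
E
```

```text
clock: 26.5
ee_pos: [0.4895, 0.2422, 0.152]
eef_rot: [0.997, 0.075, -0.001, -0.0]
force: [-0.3, 0.9, 0.3]
finger_gap: 0.057
finger_force: 0.0
```

View pics/g4.png

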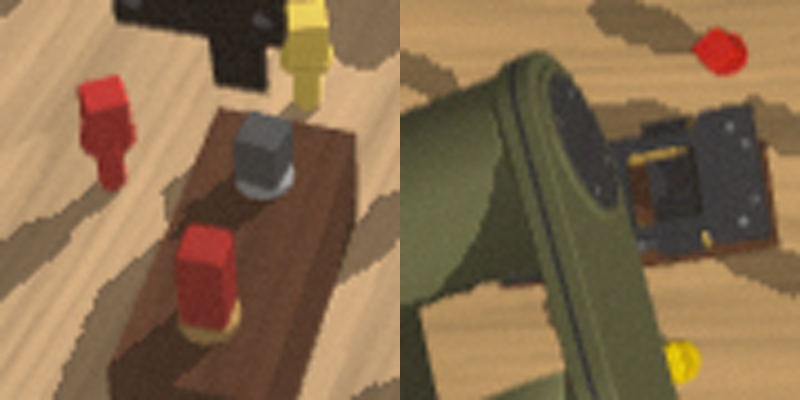

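The drift stands upright in the block at (207,285) with its collar seated, and the gripper is over the bolt. Descend and grip.

```bash
python3 -m pendant '[[0,0,0.3,0,0,0,0.4],[0,0,0.6,0,0,0,0.4],[0,0,0.75,0,0,0,0.4],[0,0,0.83,0,0,0,0.4],[0,0,0.83,0,0,0,0.4]]' | grep -E "ee_pos|^force" && python3 -m pendant '[[0,0,0,0,0,0,0.8],[0,0,0,0,0,0,0.85],[0,0,0,0,0,0,0.9],[0,0,0,0,0,0,1],[0,0,0,0,0,0,1],[0,0,0,0,0,0,1]]' 40; python3 -m pendant '[[0,0,-0.2,0,0,0,1],[0,0,-0.6,0,0,0,1],[0,0,-1,0,0,0,1],[0,0,-1,0,0,0,1]]'
```

```text
ee_pos: [0.49, 0.2417, 0.0698]
force: [0.7, 0.0, -0.0]
clock: 27.98
ee_pos: [0.4899, 0.2415, 0.07]
eef_rot: [0.997, 0.074, 0.0, 0.0]
force: [-0.9, -0.6, 3.3]
finger_gap: 0.0227
finger_force: 39.0
clock: 28.48
ee_pos: [0.4925, 0.2426, 0.175]
eef_rot: [0.997, 0.074, 0.004, -0.001]
force: [0.6, -0.1, -1.4]
finger_gap: 0.0224
finger_force: 39.3
```

```bash

for i in 1 2 3 4; do python3 -m pendant '[[-0.08,0.5,-0.03,0,0,0,1],[-0.16,1,-0.05,0,0,0,1],[-0.16,1,-0.05,0,0,0,1]]' >/tmp/o; done; python3 -m pendant '[[-0.05,0.2,0,0,0,0,1],[-0.114,0.335,0,0,0,0,1],[-0.114,0.335,0,0,0,0,1],[-0.114,0.335,0,0,0,0,1],[-0.114,0.335,0,0,0,0,1]]'
```

```text
clock: 30.6
ee_pos: [0.4796, -0.1976, 0.1896]
eef_rot: [0.997, 0.075, 0.0, -0.0]
force: [0.4, -0.3, -1.6]
finger_gap: 0.0225
finger_force: 39.3
```

```bash
python3 -m pendant '[[-0.011,0.008,0.3,0,0,0,1],[-0.011,0.008,0.6,0,0,0,1],[-0.011,0.008,0.72,0,0,0,1],[-0.011,0.008,0.72,0,0,0,1],[-0.011,0.008,0.72,0,0,0,1]]'| grep -E "ee_pos|^force|rot"
python3 - <<'E'
from h import *
print(observe()['ee_pos'])
cv2.imwrite("pics/g5.png",cv2.resize(read_camera("side")[165:201,355:403],(800,600),interpolation=cv2.INTER_CUBIC))
E
```

```text
ee_pos: [0.4795, -0.1997, 0.1192]
eef_rot: [0.997, 0.074, 0.001, 0.001]
force: [0.2, -0.3, -1.8]
[ 0.47947037 -0.199707    0.11915114]
```

View pics/g5.png

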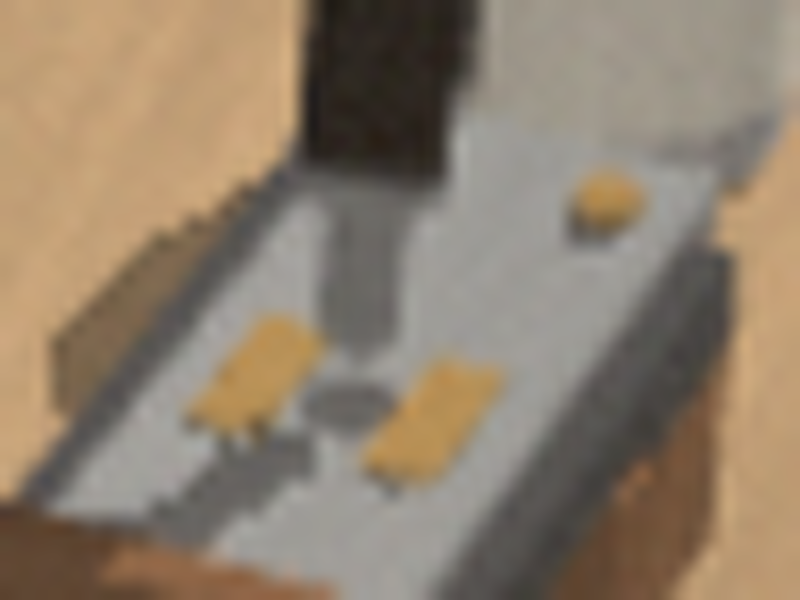

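The bolt foot is at (361,342), just above and slightly right of the hole centre (347,405), so shift about 1.2 mm in +x. Then insert by feel.

```bash
python3 -m pendant '[[0.012,-0.003,0,0,0,0,1],[0.012,-0.003,0.04,0,0,0,1],[0.012,-0.003,0.08,0,0,0,1],[0.012,-0.003,0.08,0,0,0,1]]'| grep -E "ee_pos|^force|rot"
for i in 1 2 3; do python3 -m pendant '[[0,0,0.015,0,0,0,1],[0,0,0.03,0,0,0,1],[0,0,0.03,0,0,0,1]]'| grep -E "ee_pos|^force"; done
```

```text
ee_pos: [0.4792, -0.1986, 0.1089]
eef_rot: [0.997, 0.074, -0.001, -0.0]
force: [0.7, -0.3, -1.6]
ee_pos: [0.4796, -0.1988, 0.1065]
force: [0.1, -0.1, -1.5]
ee_pos: [0.4797, -0.1988, 0.1035]
force: [0.3, -0.5, -1.8]
ee_pos: [0.4797, -0.1988, 0.1005]
force: [0.8, 0.7, -2.1]
```

```bash
for i in 1 2 3; do python3 -m pendant '[[0,0,0.01,0,0,0,1],[0,0,0.02,0,0,0,1],[0,0,0.02,0,0,0,1]]'| grep -E "ee_pos|^force"; done
```

```text
ee_pos: [0.4797, -0.1988, 0.0986]
force: [0.9, 0.6, -1.6]
ee_pos: [0.4797, -0.1988, 0.0966]
force: [0.8, 0.8, -0.7]
ee_pos: [0.4797, -0.1988, 0.0946]
force: [1.3, 1.8, -1.3]
```

```bash
for i in 1 2 3 4; do python3 -m pendant '[[0,0,0.02,0,0,0,1],[0,0,0.04,0,0,0,1],[0,0,0.04,0,0,0,1]]'| grep -E "ee_pos|^force"; done
```

```text
ee_pos: [0.4796, -0.1988, 0.0903]
force: [1.1, 1.0, -2.2]
ee_pos: [0.4797, -0.1988, 0.0864]
force: [2.3, 1.5, -1.0]
ee_pos: [0.4797, -0.1988, 0.0824]
force: [2.4, 1.7, -1.3]
ee_pos: [0.4797, -0.1988, 0.0784]
force: [2.6, 2.1, -1.6]
```

```bash
for i in 1 2; do python3 -m pendant '[[0,0,0.01,0,0,0,1],[0,0,0.012,0,0,0,1],[0,0,0.012,0,0,0,1]]'| grep -E "clock|ee_pos|^force"; done
```

```text
clock: 35.9
ee_pos: [0.4798, -0.1988, 0.0776]
force: [2.9, 3.8, 1.2]
clock: 36.28
ee_pos: [0.4798, -0.1988, 0.0763]
force: [2.7, 2.4, 0.5]
```

```bash
python3 -m pendant '[[0,0,0.008,0,0,0,1],[0,0,0.008,0,0,0,1],[0,0,0.008,0,0,0,1]]'| grep -E "ee_pos|^force"
python3 -m pendant '[[0,0,0,0,0,0,0.7],[0,0,0,0,0,0,0.6],[0,0,0,0,0,0,0.5],[0,0,0,0,0,0,0.5],[0,0,-0.3,0,0,0,0.5],[0,0,-0.8,0,0,0,0.5],[0,0,-1,0,0,0,0.5],[0,0,-1,0,0,0,0.5]]'
python3 -m pendant '[[0,0,-0.5,0,0,0,0.5],[-0.3,0.3,-0.8,0,0,0,0.5],[-0.8,0.3,-0.8,0,0,0,0.5],[-1,0.3,-0.8,0,0,0,0.5],[-1,0.3,-0.8,0,0,0,0.5]]'|grep ee_pos
for i in 1; do python3 -m pendant '[[-0.5,0.3,0,0,0,0,0.5],[-0.8,0.8,0,0,0,0,0.5],[-0.8,1,0,0,0,0,0.5],[-0.8,1,0,0,0,0,0.5]]'|grep ee_pos; done
python3 - <<'E'
from h import *
f=lambda i:cv2.resize(i,(400,300),interpolation=cv2.INTER_CUBIC)
t=read_camera("top");s=read_camera("side");cv2.imwrite("pics/top9.png",t)
cv2.imwrite("pics/g6.png",np.vstack([np.hstack([f(t[205:265,313:393]),f(s[160:220,340:420])]),np.hstack([f(s[270:345,250:350]),f(t)])]))
E
```

```text
ee_pos: [0.4799, -0.1988, 0.076]
force: [0.9, 3.9, 5.3]
clock: 37.65
ee_pos: [0.4805, -0.1994, 0.1769]
eef_rot: [0.997, 0.074, 0.001, 0.001]
force: [0.5, 0.2, -1.1]
finger_gap: 0.0479
finger_force: 0.0
ee_pos: [0.3838, -0.2431, 0.2531]
ee_pos: [0.3209, -0.3545, 0.2536]
```

View pics/g6.png

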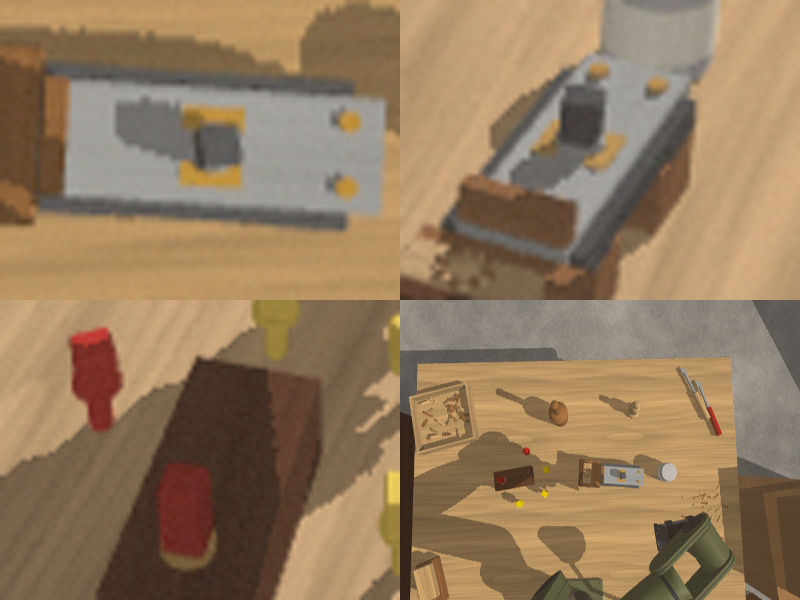

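The bolt stands upright and seated in the strap: head at (218,147) in the top crop and (583,115) in the side crop. The drift is seated in the block at (187,510). Mallet, figure and tin are where they started, and the arm is clear.

```bash
python3 -c "
from bench import *
print(observe()['clock'],hand_in())"
```

```text
the job is handed in; nothing more can be done
38.875 None
```

The job is handed in at 38.9 s: the drift aligned the holes and is back in the tool block, and the bolt is home with its flange on the strap; in the last pictures the bystanders stood where they were, and the verdict was not shown.

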